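# Hook the return spring onto its anchor post

### The job

Take the blue-handled spring puller out of its block, catch the red ring at the spring's free end with the puller's toe, and stretch the spring until its dark steel hook drops down over the brass anchor post and holds there by itself. Then stand the puller upright back where you took it from and let go. Keep the gripper off the hook and its ring, and leave the orange driver where it is.

Things in the scene. Friction and masses are not known exactly. Their poses are not given: they have to be found in the camera images.
- puller: Spring puller, upright in a fixed grey block (80 square, 90 high, open 42 square well). Origin: centre of underside of its 66 wide, 6 thick black guard, which lies on the block; z up. Blue handle 24 square, 6 to 76 above origin: grip at 35-60. Shaft 8 across, down to 66 below. Toe: 8 wide, 60 to 66 below origin, points along own +y, tip 12 from the shaft axis. About 120 g. All in mm.
- hook: Free end of spring, 5 mm wire, level. Origin: centre of the dark hook's opening (y -20 to 15, x +-15 mm), wire mid-height; +y away from spring, to the post; z up. Beyond it a red pull ring: opening y 20 to 60, x +-15 mm; far bar's axis y 62.5: toe goes under it. Pulls out 110 mm along +y (1 N + 45 N/m); lifts (<1 N) about a pivot 122 mm behind, sinks back level by itself; no sideways play.
- post: Brass anchor post, 8 mm across, fixed upright on a sheet-metal tray, in line with the spring, 77 mm ahead of the hook's first place. Origin: its foot on the sheet; top 46 mm above; +y = pull direction, z up. Level wire's axis is 37 mm above origin, so hook and ring must be lifted over the post's top. Hooked: hook level, its origin 11 mm short (-y) of the post. Let it down level before easing back.
- driver: Orange-handled driver, a bystander of the puller's shape and size but with a straight shaft and no toe, upright in a second such grey block; the two tools may stand on either side. Origin: centre of its guard's underside, z up.
Things that resemble listed ones, but are neither listed nor needed, are in the scene too. Leave any green or white look-alike of the puller alone.

How it is judged:
By the outcome, as a careful person would: the job done as asked, in the order asked, and still so for the second after the job is handed in, with the robot touching nothing.
It also fails if it takes over 48 s, if anything falls off the work surface, if the arm or the gripper's body presses on something with over 40 N, if the wrist force passes 120 N, or if a joint passes its speed limit or range.

### The arm

A 6-joint arm with a two-finger parallel gripper is mounted at the origin on the work surface. World frame = base frame: x ahead of the robot, y to its left, z up, the work surface at z = 0. Lengths are in m, angles in rad, forces in N, time in s.
With the tool pointing down it reaches from about 0.425 to 0.95 m from the base axis. Payload 3.5 kg.
Tool frame: the origin (TCP) lies between the finger pads; the fingertips stand 17 mm ahead of it and the grasp point (between the pads) lies 2 mm behind it; z points along the fingers, y is the direction in which the jaws open and shut (so a half turn about z gives the same grasp; the last joint's range is limited). The gripper opens to 85 mm and grips with 20 to 120 N. Pads are 22 mm wide; open, the fingers measure 114 mm over their backs; the gripper's body (76 mm by 85 mm) begins 54 mm behind the grasp point. The pads swing forward as they close: fully open they stand 13 mm farther back than shut.
Start: joints at [-1.319, 0.286, 1.577, -0, 1.279, -0.15], TCP at [0.264, -0.621, 0.248] pointing down, gripper open.
Joint ranges: [-2.77, 2.77], [-0.9, 2.22], [0.21, 2.48], [-1.53, 4.67], [0.24, 2.81], [-2.84, 2.84]. Speed limits (rad/s): [2.79, 2.79, 3.14, 3.14, 3.14, 3.14].

### API

Orientations are given as a unit quaternion [x, y, z, w].
In Python, from plant import ctrl gives the robot as it stands.
- The arm moves only by the tool carry_out, never from a script. Its argument "commands" is a list of rows, each an object with "delta_pos": the shift along the tool's x, y, z in m, a list of three; "delta_rot": the turn, a rotation vector about the tool's x, y, z in rad, a list of three; "claw": the opening in per cent of the stroke, from 0 (shut) to 100 (fully open). A call has 1 to 8 rows; each row is the pose to reach, as a shift and turn from the pose measured when the call began, along the tool's axes at that moment; what a row does not reach only later rows make up. A row lasts 1/12 s, in which the tool goes at most 41.7 mm and 7.16 degrees, less where a joint would pass 70% of its speed; a pose out of reach is approached as far as the arm can. A call with a gripper value outside its range is refused whole. The fingers move at their own pace and stop on an object; "force" is the grip in N (left out, the last holds). Time passes only in rows, so rows that repeat a pose let the fingers close. It gives the time, the measured TCP pose, the force and the opening at its end, in the units of the state.
- ctrl.get_state(): the state, without advancing time (a new reading comes with each control period).
- ctrl.read_camera(name): name is "side" or "top" or "wrist"; returns (picture, depth): 480x640x3 uint8, red, green, blue; 480x640 float32, m along the optical axis (not along the pixel's ray), 0 where there is no reading.
- ctrl.camera_info(name): a dict with "fx", "fy", "cx", "cy" (pixels), "k1" (the pictures are not rectified: a ray, as slopes to the right and down, at radius r is drawn at 1 + k1 r^2 times it, then the intrinsics apply), "rvec" (rotation vector, rad) and "tvec" (3), from world to camera coordinates, as OpenCV has them; the wrist camera has in their place "mount" (4x4, takes a point from camera to tool coordinates, whose origin is the TCP and whose axes are the flange's). Camera axes: x right, y down, z forward; pixel columns grow to the right and rows downward; lengths in m; the calibration is good to about 2 mm. A picture is of the moment at which its call begins: read the wrist's pose just before it. camera_info takes no time and is no camera call.
- ctrl.sign_off(): hands the job in, once; it reports no verdict.
The state is a dict: "time": time; "qpos": joint angles; "dq": joint speeds; "joint_efforts": joint torques, N m; "eef_pos": TCP position; "tcp_rot": TCP orientation; "contact_force": force on the tool from outside, world axes, zero at the start; "wrist_torque": the same for the moment, N m; "opening": opening from 0.0 (shut) to 1.0 (fully open).
Only numpy, scipy, OpenCV 4.12 (cv2) and the standard library are available. Lean on these libraries where they do the work, as an engineer would, in place of code of your own. Each camera call takes 0.05 s, during which the arm holds its last target.

## Working session

There is one attempt and no reset: what is moved stays moved. The work goes in short steps, Python scripts to look and compute and a tool call to move; the robot and the scene stay as the last step left them, time stands still between calls to the robot, and variables do not carry over. Pictures are saved under pics/ and viewed, and the job is handed in when it is done.

Besides the shell and the picture viewer there is one more tool, called after "Call:" by a JSON object that holds its "method" and its "body", one argument or row to a line. carry_out: Moves the arm, as the interface text tells. Its arguments: {"type":"object","properties":{"commands":{"type":"array"},"force":{"type":"number"}},"required":["commands"]}

```bash
ls; mkdir -p pics
python3 - <<'E'
from plant import ctrl
import cv2,numpy as np
print(ctrl.get_state())
for n in("side","top","wrist"):
    print(n,ctrl.camera_info(n))
for n in("side","top"):
    p,d=ctrl.read_camera(n); cv2.imwrite(f"pics/{n}0.png",p[:,:,::-1]); np.save(f"pics/{n}0.npy",d)
E
```

```text
pics
{'time': 0.0, 'qpos': array([-1.31899649e+00,  2.87168160e-01,  1.57819855e+00,  2.02225032e-05,
        1.27858213e+00, -1.50051682e-01]), 'dq': array([ 0.00116872, -0.00136055,  0.00033699,  0.00033701, -0.00070821,
       -0.00042681]), 'joint_efforts': array([ 9.68767552e-06, -4.05979085e+01, -2.92627752e+01, -1.20872610e-04,
        5.82416716e-03,  1.21085154e-05]), 'eef_pos': array([ 0.26385075, -0.62061994,  0.24693379]), 'tcp_rot': array([ 9.79882141e-01,  1.99573550e-01, -5.02419526e-05, -1.17706223e-03]), 'contact_force': array([ 0.24366046, -0.01775136, -0.54120651]), 'wrist_torque': array([0.03692897, 0.03111437, 0.00848961]), 'opening': 0.9978648863187068}
side {'fx': 513.3139347753283, 'fy': 513.3139347753283, 'cx': 318.745630779269, 'cy': 233.06427174882703, 'k1': -0.13377147502812783, 'rvec': array([ 0.32791318, -2.63665932,  1.42554496]), 'tvec': array([0.5025622 , 0.12206132, 1.05240945])}
top {'fx': 435.35900710063936, 'fy': 435.35900710063936, 'cx': 323.0046448306814, 'cy': 244.84457727510897, 'k1': 0.005175218001503849, 'rvec': array([ 2.11659225, -2.16661196,  0.10745002]), 'tvec': array([0.03791605, 0.4826178 , 0.90662524])}
wrist {'fx': 346.1632124505892, 'fy': 346.1632124505892, 'cx': 319.8680134354295, 'cy': 241.75817867454623, 'k1': -0.011598625576685123, 'mount': array([[-4.81967214e-04, -9.57954341e-01, -2.86920281e-01,
         7.15107090e-02],
       [ 9.99999878e-01, -4.93293586e-04, -3.28119796e-05,
         7.11814485e-04],
       [-1.10103556e-04, -2.86920262e-01,  9.57954462e-01,
        -1.25225141e-01],
       [ 0.00000000e+00,  0.00000000e+00,  0.00000000e+00,
         1.00000000e+00]])}
```

View pics/top0.png

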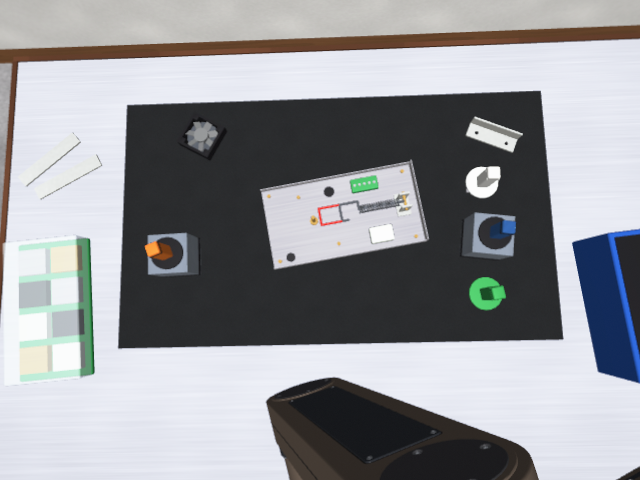

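View pics/side0.png

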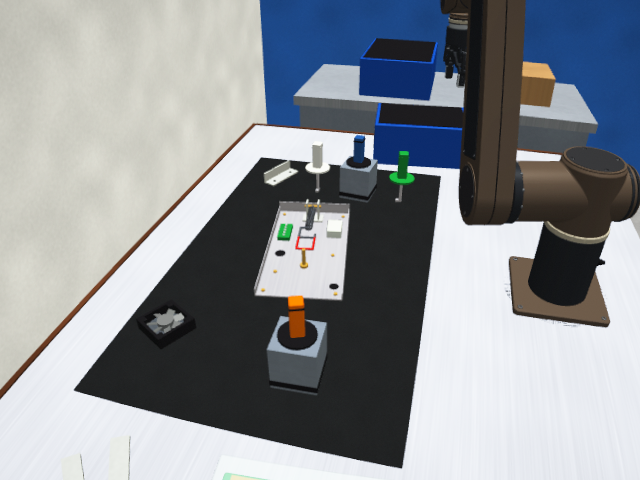

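The top view shows the blue handle at (508,228) in a grey block. Its look-alikes are white (485,180) and green (490,293), and the orange driver is at (160,252). The spring and ring are at (330,214), and the post is at (314,219). The blue one standing in a block fits the puller. Next I'll measure and look at enlarged crops.

```bash
cat > h.py <<'E'
from plant import ctrl
import cv2,numpy as np
from scipy.spatial.transform import Rotation as R
def K(i): return np.array([[i['fx'],0,i['cx']],[0,i['fy'],i['cy']],[0,0,1.]]),np.array([i['k1'],0,0,0.])
def pose(n,st=None):
    i=ctrl.camera_info(n)
    if n!='wrist': 
        Rm=R.from_rotvec(i['rvec']).as_matrix(); return Rm,np.array(i['tvec'])
    M=np.array(i['mount']); T=np.eye(4);T[:3,:3]=R.from_quat(st['tcp_rot']).as_matrix();T[:3,3]=st['eef_pos']
    W=np.linalg.inv(T@M); return W[:3,:3],W[:3,3]
def ray(n,uv,st=None):
    k,dd=K(ctrl.camera_info(n)); Rm,t=pose(n,st)
    x=cv2.undistortPoints(np.array([[uv]],float),k,dd)[0,0]
    return -Rm.T@t, Rm.T@np.array([x[0],x[1],1])
def atz(n,uv,z,st=None):
    o,r=ray(n,uv,st); return o+r*(z-o[2])/r[2]
def atd(n,uv,d,st=None):
    o,r=ray(n,uv,st); return o+r*d
def proj(n,P,st=None):
    k,dd=K(ctrl.camera_info(n)); Rm,t=pose(n,st)
    return cv2.projectPoints(np.atleast_2d(np.array(P,float)),cv2.Rodrigues(Rm)[0],t,k,dd)[0][:,0]
def cloud(n,d,st=None):
    v,u=np.mgrid[0:480,0:640]; k,dd=K(ctrl.camera_info(n)); Rm,t=pose(n,st)
    x=cv2.undistortPoints(np.stack([u,v],-1).reshape(-1,1,2).astype(float),k,dd)[:,0]
    P=np.c_[x,np.ones(len(x))]*d.reshape(-1,1)
    return ((P-t)@Rm).reshape(480,640,3)
def crop(f,o,u0,v0,u1,v1,s):
    im=cv2.imread(f)[v0:v1,u0:u1]; cv2.imwrite(o,cv2.resize(im,None,fx=s,fy=s,interpolation=cv2.INTER_CUBIC))
E
python3 - <<'E'
from h import *
crop('pics/top0.png','pics/tc1.png',255,155,435,275,4)
crop('pics/top0.png','pics/tc2.png',440,150,560,320,3)
crop('pics/side0.png','pics/sc1.png',250,130,430,310,4)
d=np.load('pics/top0.npy');C=cloud('top',d)
for p in[(508,228),(509,222),(495,240),(470,250),(330,215),(314,219),(300,250),(160,248),(350,212)]: print(p,C[p[1],p[0]].round(4))
E
```

```text
(508, 228) [ 0.4883 -0.3154  0.1669]
(509, 222) [ 0.4991 -0.3176  0.168 ]
(495, 240) [ 0.476  -0.3163  0.0965]
(470, 250) [ 0.4595 -0.2723  0.0762]
(330, 215) [0.5534 0.0103 0.0062]
(314, 219) [0.5386 0.0445 0.0412]
(300, 250) [0.4764 0.0784 0.0068]
(160, 248) [0.4688 0.3299 0.1577]
(350, 212) [ 0.5589 -0.0345  0.0066]
```

View pics/tc1.png

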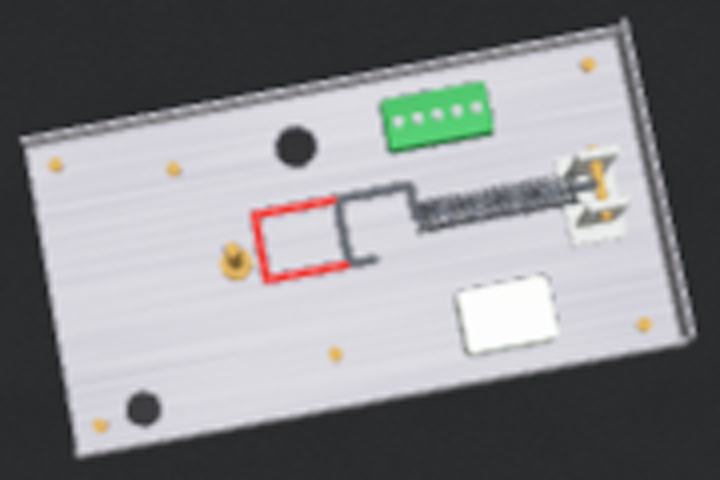

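View pics/tc2.png

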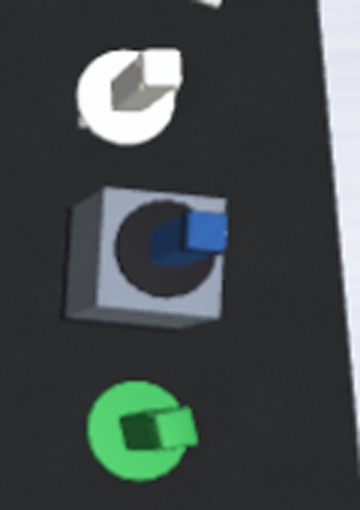

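View pics/sc1.png

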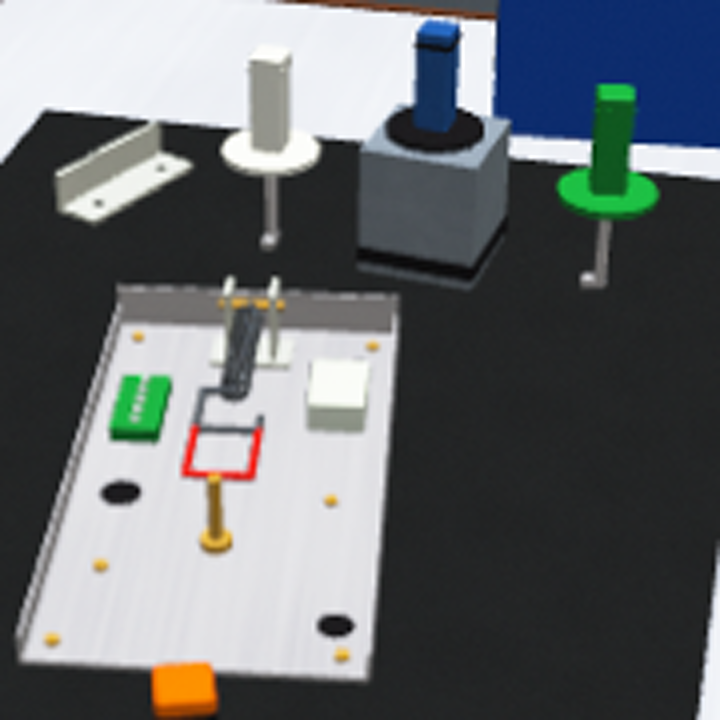

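Run:
```python
from h import *
f=lambda x,y,z:atz('top',(255+(x)/4-.4,155+y/4-.4),z)
g=lambda x,y,z:atz('top',(440+(x)/3-.4,150+y/3-.4),z)
print('post',f(236,247,.0525))
a,b=f(253,212,.0435),f(266,281,.0435);c,d=f(337,198,.0435),f(349,266,.0435)
print('farbar',(a+b)/2,a-b,'hookbar',(c+d)/2); v=((a+b)/2-(c+d)/2);print(v,np.linalg.norm(v),np.degrees(np.arctan2(v[1],v[0])))
print('guard',g(165,248,.096),'handle',g(207,232,.166))
for p in[(187,213),(228,213),(227,251),(187,249)]:print(g(*p,.166))
d=np.load('pics/top0.npy');C=cloud('top',d)
for p in[(485,172),(492,173),(490,293),(497,292)]: print(p,C[p[1],p[0]].round(4))
```

```text
post [0.54221369 0.0447533  0.0525    ]
farbar [0.54396807 0.03256788 0.0435    ] [0.03782115 0.00620769 0.        ] hookbar [ 0.55064886 -0.01238602  0.0435    ]
[-0.00668079  0.04495389  0.        ] 0.045447612508205885 98.45310040684309
guard [ 0.49160008 -0.31679076  0.096     ] handle [ 0.49037984 -0.31699572  0.166     ]
[ 0.50244458 -0.30583821  0.166     ]
[ 0.50177306 -0.33050406  0.166     ]
[ 0.47837214 -0.32809884  0.166     ]
[ 0.48023005 -0.30421124  0.166     ]
(485, 172) [ 0.6058 -0.2947  0.1289]
(492, 173) [ 0.5986 -0.3018  0.1455]
(490, 293) [ 0.3716 -0.2868  0.1322]
(497, 292) [ 0.373  -0.2956  0.1437]
```

Call:
{"method": "carry_out", "body": {
  "commands": [
    {"delta_pos": [0.327,-0.191,-0.05],"delta_rot": [0,0,0.47],"claw": 100},
    {"delta_pos": [0.327,-0.191,-0.05],"delta_rot": [0,0,0.47],"claw": 100},
    {"delta_pos": [0.327,-0.191,-0.05],"delta_rot": [0,0,0.47],"claw": 100},
    {"delta_pos": [0.327,-0.191,-0.05],"delta_rot": [0,0,0.47],"claw": 100},
    {"delta_pos": [0.327,-0.191,-0.05],"delta_rot": [0,0,0.47],"claw": 100},
    {"delta_pos": [0.327,-0.191,-0.05],"delta_rot": [0,0,0.47],"claw": 100},
    {"delta_pos": [0.327,-0.191,-0.05],"delta_rot": [0,0,0.47],"claw": 100},
    {"delta_pos": [0.327,-0.191,-0.05],"delta_rot": [0,0,0.47],"claw": 100}
  ],
  "force": 100
}}

```text
time: 0.77
eef_pos: [0.4619, -0.354, 0.291]
tcp_rot: [0.999, -0.034, -0.001, -0.001]
contact_force: [0.2, -1.1, 0.5]
opening: 0.996
```

```bash
cat >> h.py <<'E'
def delta(pos,heading_deg):
    "delta_pos, delta_rot to reach world pos with tool down and tool x at heading"
    st=ctrl.get_state(); R0=R.from_quat(st['tcp_rot'])
    Rt=R.from_euler('z',heading_deg,degrees=True)*R.from_euler('x',180,degrees=True)
    print('delta_pos',R0.inv().apply(np.array(pos)-st['eef_pos']).round(4),'delta_rot',(R0.inv()*Rt).as_rotvec().round(4),'from',st['eef_pos'].round(4),'t',round(st['time'],2))
def snap(n,name):
    st=ctrl.get_state(); p,d=ctrl.read_camera(n); cv2.imwrite(f'pics/{name}.png',p[:,:,::-1]); np.save(f'pics/{name}.npy',d)
    import pickle; pickle.dump(st,open(f'pics/{name}.pkl','wb')); return st,p,d
def ld(name):
    import pickle; return pickle.load(open(f'pics/{name}.pkl','rb')),np.load(f'pics/{name}.npy')
E
python3 - <<'E'
from h import *
st,p,d=snap('wrist','w1'); print(st['eef_pos'],st['tcp_rot'],st['dq'].round(3)); delta((.49,-.317,.28),-4)
E
```

```text
[ 0.46187041 -0.35396026  0.29103515] [ 9.99412953e-01 -3.42304272e-02 -5.50842332e-04 -1.31317398e-03] [ 0.843 -0.092 -0.025  0.004  0.106  0.831]
delta_pos [ 0.0218 -0.0328  0.0128] delta_rot [-0.0062 -0.0034  0.007 ] from [ 0.4661 -0.3484  0.2926] t 0.82
```

View pics/w1.png

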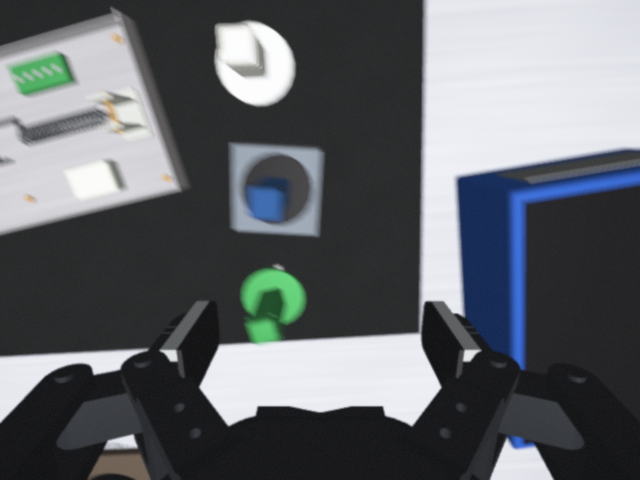

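The blue handle at (268,200) sits in the grey block. White is at (245,50) and green at (270,310), neither of them in a block. I'll centre above the blue one.

Call:
{"method": "carry_out", "body": {
  "commands": [
    {"delta_pos": [0.022,-0.033,0.013],"delta_rot": [-0.006,-0.003,0.007],"claw": 100},
    {"delta_pos": [0.022,-0.033,0.013],"delta_rot": [-0.006,-0.003,0.007],"claw": 100},
    {"delta_pos": [0.022,-0.033,0.013],"delta_rot": [-0.006,-0.003,0.007],"claw": 100},
    {"delta_pos": [0.022,-0.033,0.013],"delta_rot": [-0.006,-0.003,0.007],"claw": 100}
  ]
}}

```text
time: 1.15
eef_pos: [0.4899, -0.3167, 0.2792]
tcp_rot: [0.999, -0.034, -0.001, -0.0]
contact_force: [0.1, -0.3, 0.2]
opening: 1.0
```

Run:
```python
from h import *
st,p,d=snap('wrist','w2'); print(st['eef_pos'],st['tcp_rot'],st['dq'].round(3))
crop('pics/w2.png','pics/w2c.png',230,100,420,300,3)
```

```text
[ 0.48990679 -0.31668083  0.27915734] [ 9.99412508e-01 -3.42680461e-02 -5.25971289e-04 -2.51358900e-04] [-0.031 -0.004 -0.016 -0.001 -0.003  0.001]
```

View pics/w2c.png

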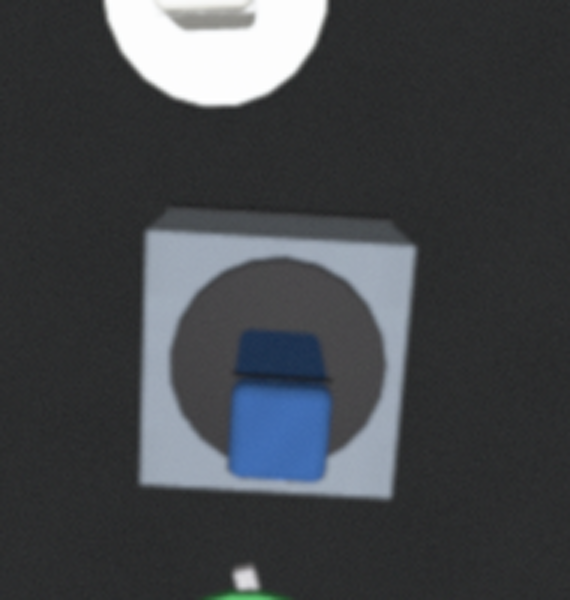

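This crop confirms it: the blue handle's top is at crop (280,430), with its black guard lying on the grey block's top. The pale toe at the bottom belongs to the green look-alike.

Run:
```python
from h import *
st,d=ld('w2'); C=cloud('wrist',d,st)
print('z handle',C[243,323],'block z',C[190,290], C[220,290],'guard',C[200,300])
f=lambda x,y,z:atz('wrist',(230+x/3-.33,100+y/3-.33),z,st)
def quad(P,z):
    q=np.array([f(*p,z)[:2] for p in P]); c=q.mean(0); print(q.round(4).tolist(),'c',c.round(4))
    for i in range(4):
        e=q[(i+1)%4]-q[i]; print(np.linalg.norm(e).round(4),(np.degrees(np.arctan2(e[1],e[0]))%90).round(1))
quad([(234,385),(332,388),(326,481),(229,476)],.166)
quad([(147,231),(416,245),(392,498),(139,485)],.090)
# guard ellipse: left/right/top extents
for p in[(170,365),(386,365),(278,257)]:print(f(*p,.096))
```

```text
z handle [ 0.49006063 -0.32019953  0.16873131] block z [ 0.51866369 -0.29294739  0.09242361] [ 0.49221385 -0.29087953  0.09741893] guard [ 0.51011229 -0.30162226  0.09903043]
[[0.5011, -0.31], [0.4988, -0.3332], [0.4755, -0.3305], [0.4784, -0.307]] c [ 0.4884 -0.3202]
0.0232 84.2
0.0234 83.4
0.0236 82.9
0.0229 82.4
[[0.531, -0.2837], [0.5212, -0.3639], [0.4407, -0.3538], [0.4508, -0.2728]] c [ 0.4859 -0.3185]
0.0808 83.1
0.0812 82.9
0.0816 82.9
0.0809 82.3
[ 0.4908763  -0.28727274  0.096     ]
[ 0.48634443 -0.35292039  0.096     ]
[ 0.52129559 -0.32229026  0.096     ]
```

Run:
```python
from h import *
delta((.4885,-.3201,.136),-7)
```

```text
delta_pos [-0.0009  0.0027  0.1436] delta_rot [-0.      0.0004  0.0522] from [ 0.4897 -0.3175  0.2796] t 1.2
```

Call:
{"method": "carry_out", "body": {
  "commands": [
    {"delta_pos": [-0.001,0.003,0.04],"delta_rot": [0,0,0.052],"claw": 100},
    {"delta_pos": [-0.001,0.003,0.08],"delta_rot": [0,0,0.052],"claw": 100},
    {"delta_pos": [-0.001,0.003,0.12],"delta_rot": [0,0,0.052],"claw": 100},
    {"delta_pos": [-0.001,0.003,0.143],"delta_rot": [0,0,0.052],"claw": 100},
    {"delta_pos": [-0.001,0.003,0.143],"delta_rot": [0,0,0.052],"claw": 100},
    {"delta_pos": [-0.001,0.003,0.143],"delta_rot": [0,0,0.052],"claw": 100}
  ]
}}

```text
time: 1.7
eef_pos: [0.4872, -0.3212, 0.1356]
tcp_rot: [0.998, -0.062, -0.001, -0.001]
contact_force: [0.1, 0.7, 1.1]
opening: 0.994
```

Call:
{"method": "carry_out", "body": {
  "commands": [
    {"delta_pos": [0,0,0],"delta_rot": [0,0,0],"claw": 0},
    {"delta_pos": [0,0,0],"delta_rot": [0,0,0],"claw": 0},
    {"delta_pos": [0,0,0],"delta_rot": [0,0,0],"claw": 0},
    {"delta_pos": [0,0,0],"delta_rot": [0,0,0],"claw": 0},
    {"delta_pos": [0,0,0],"delta_rot": [0,0,0],"claw": 0},
    {"delta_pos": [0,0,0],"delta_rot": [0,0,0],"claw": 0}
  ],
  "force": 100
}}

```text
time: 2.2
eef_pos: [0.4879, -0.3217, 0.1371]
tcp_rot: [0.998, -0.062, -0.0, -0.0]
contact_force: [-0.4, 2.0, 7.1]
opening: 0.27
```

Run:
```python
from h import *
st=ctrl.get_state();print({k:np.round(v,4) for k,v in st.items()})
```

```text
{'time': np.float64(2.2), 'qpos': array([-7.5630e-01,  2.0580e-01,  1.8895e+00, -4.0000e-04,  1.0469e+00,
        9.3840e-01]), 'dq': array([ 0.0008, -0.0006, -0.011 ,  0.0003, -0.003 , -0.0009]), 'joint_efforts': array([-7.72000e-02, -3.39111e+01, -2.56870e+01, -1.10100e-01,
        1.72700e-01,  1.00000e-04]), 'eef_pos': array([ 0.4879, -0.3217,  0.1371]), 'tcp_rot': array([ 9.981e-01, -6.180e-02, -3.000e-04, -1.000e-04]), 'contact_force': array([-0.4398,  1.9629,  7.1486]), 'wrist_torque': array([ 0.0816, -0.1014, -0.0398]), 'opening': np.float64(0.2696)}
```

Call:
{"method": "carry_out", "body": {
  "commands": [
    {"delta_pos": [0,0,-0.02],"delta_rot": [0,0,0],"claw": 0},
    {"delta_pos": [0,0,-0.05],"delta_rot": [0,0,0],"claw": 0},
    {"delta_pos": [0,0,-0.085],"delta_rot": [0,0,0],"claw": 0},
    {"delta_pos": [0,0,-0.12],"delta_rot": [0,0,0],"claw": 0},
    {"delta_pos": [0,0,-0.12],"delta_rot": [0,0,0],"claw": 0},
    {"delta_pos": [0,0,-0.12],"delta_rot": [0,0,0],"claw": 0}
  ]
}}

```text
time: 2.7
eef_pos: [0.489, -0.3224, 0.2602]
tcp_rot: [0.998, -0.062, 0.002, 0.002]
contact_force: [-0.2, -0.0, -2.3]
opening: 0.267
```

Run:
```python
from h import *
st,p,d=snap('side','s1'); print(st['eef_pos'],st['contact_force'],st['opening'])
print(proj('side',st['eef_pos'],st))
u,v=proj('side',st['eef_pos'])[0].astype(int)
crop('pics/s1.png','pics/s1c.png',u-60,v-40,u+60,v+80,5)
```

```text
[ 0.48897416 -0.32242553  0.26018374] [-0.20431904 -0.02939314 -2.31891308] 0.2669445712211155
[[361.49687576 101.33405125]]
```

View pics/s1c.png

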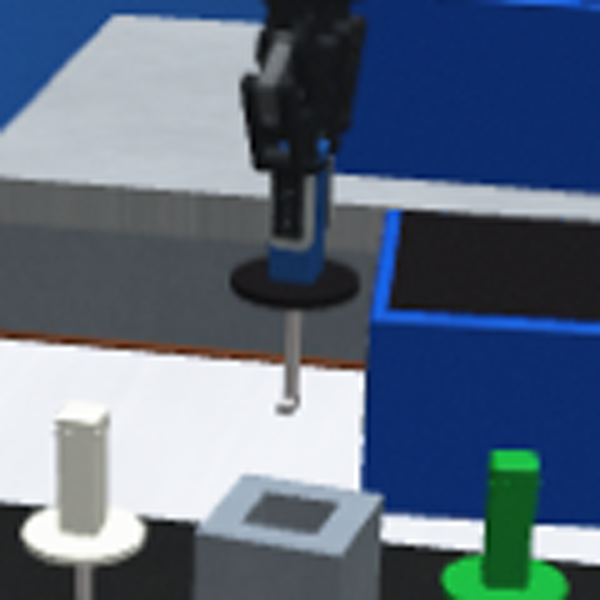

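Run:
```python
from h import *
st,d=ld('s1'); 
c=st['eef_pos']; 
for z in(.213,.16,.147):
  print(z,((proj('side',[[c[0],c[1],z]])-[301,61])*5).round())
for a in(-7,83,173,263):
    t=np.radians(a); print(a,((proj('side',[[c[0]+.012*np.cos(t),c[1]+.012*np.sin(t),.150]])-[301,61])*5).round())
st,p,d=snap('wrist','w3')
```

```text
0.213 [[299. 291.]]
0.16 [[296. 387.]]
0.147 [[295. 410.]]
-7 [[274. 401.]]
83 [[289. 413.]]
173 [[317. 408.]]
263 [[302. 396.]]
```

View pics/w3.png

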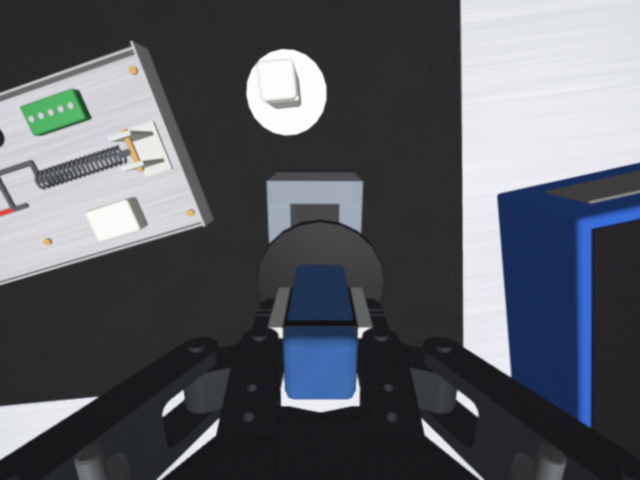

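The tip shows at crop (284,410). That fits a toe pointing along about 83°, predicted at (289,413), which is mostly +y. Next I'll move beside the tray and measure the ring and post with the wrist camera.

Run:
```python
from h import *
delta((.46,.02,.26),8)
```

```text
delta_pos [-0.0692 -0.335  -0.0037] delta_rot [-0.0019  0.0025 -0.2632] from [ 0.4874 -0.321   0.2555] t 2.8
```

Call:
{"method": "carry_out", "body": {
  "commands": [
    {"delta_pos": [-0.069,-0.335,-0.004],"delta_rot": [-0.002,0.002,-0.263],"claw": 0},
    {"delta_pos": [-0.069,-0.335,-0.004],"delta_rot": [-0.002,0.002,-0.263],"claw": 0},
    {"delta_pos": [-0.069,-0.335,-0.004],"delta_rot": [-0.002,0.002,-0.263],"claw": 0},
    {"delta_pos": [-0.069,-0.335,-0.004],"delta_rot": [-0.002,0.002,-0.263],"claw": 0},
    {"delta_pos": [-0.069,-0.335,-0.004],"delta_rot": [-0.002,0.002,-0.263],"claw": 0},
    {"delta_pos": [-0.069,-0.335,-0.004],"delta_rot": [-0.002,0.002,-0.263],"claw": 0},
    {"delta_pos": [-0.069,-0.335,-0.004],"delta_rot": [-0.002,0.002,-0.263],"claw": 0},
    {"delta_pos": [-0.069,-0.335,-0.004],"delta_rot": [-0.002,0.002,-0.263],"claw": 0}
  ]
}}

```text
time: 3.47
eef_pos: [0.459, 0.0126, 0.2574]
tcp_rot: [0.998, 0.069, -0.003, -0.001]
contact_force: [0.9, 0.2, -1.6]
opening: 0.269
```

Call:
{"method": "carry_out", "body": {
  "commands": [
    {"delta_pos": [0,-0.03,0],"delta_rot": [0,0,0],"claw": 0},
    {"delta_pos": [0,-0.03,0],"delta_rot": [0,0,0],"claw": 0},
    {"delta_pos": [0,-0.03,0],"delta_rot": [0,0,0],"claw": 0},
    {"delta_pos": [0,-0.03,0],"delta_rot": [0,0,0],"claw": 0}
  ]
}}

```text
time: 3.8
eef_pos: [0.4541, 0.0423, 0.2556]
tcp_rot: [0.998, 0.07, -0.004, -0.001]
contact_force: [-0.4, 0.6, -1.8]
opening: 0.268
```

Run:
```python
from h import *
st,p,d=snap('wrist','w4'); print(st['eef_pos'],st['tcp_rot'],st['dq'].round(3))
```

```text
[0.45408752 0.04232766 0.25562986] [ 9.97552798e-01  6.97889897e-02 -4.18443744e-03 -6.34909916e-04] [-0.03  -0.    -0.018  0.003  0.001  0.001]
```

View pics/w4.png

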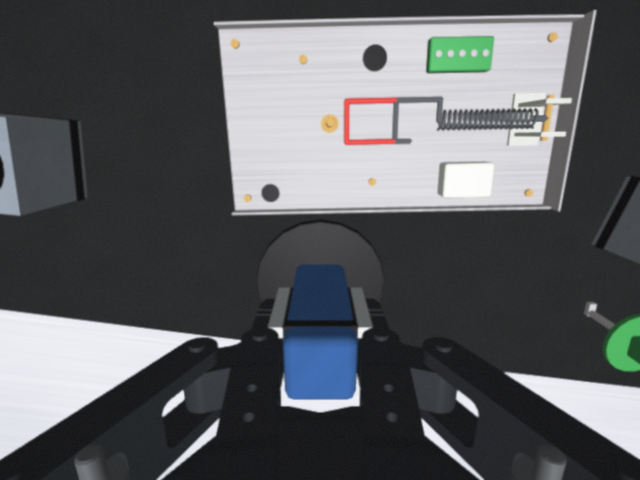

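Run:
```python
from h import *
crop('pics/w4.png','pics/w4c.png',310,80,460,165,5)
```

```text
(no output)
```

View pics/w4c.png

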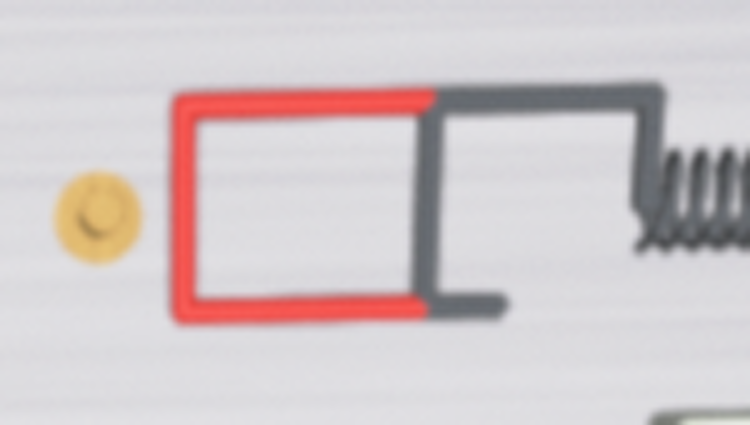

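Run:
```python
from h import *
st,d=ld('w4'); C=cloud('wrist',d,st)
f=lambda x,y,z:atz('wrist',(310+x/5-.4,80+y/5-.4),z,st)
print('sheet',[C[v,u].round(4).tolist() for u,v in[(280,100),(340,170),(270,140),(360,122)]])
print('post top d',C[122,330],'farbar',C[122,347],'hook',C[100,420])
for zs in(.005,.0065):
    L=zs+.037
    fb=f(185,207,L);hb=f(428,204,L);v=fb-hb
    print('L',L,'far',fb,'hookbar',hb,np.linalg.norm(v),np.degrees(np.arctan2(v[1],v[0])))
    print('sides',f(300,104,L),f(305,308,L)); print('post',f(101,211,zs+.046),'foot',f(98,217,zs+.001))
# handle in grasp
g=lambda u,v,z:atz('wrist',(u,v),z,st)
print('handle top corners',[g(*p,st['eef_pos'][2]+.031) for p in[(285,326),(356,325),(355,398),(285,397)]])
print(C[360,320])
```

```text
sheet [[0.5543, 0.0963, 0.0053], [0.494, 0.0256, 0.0056], [0.5143, 0.1024, 0.0062], [0.5447, 0.0128, 0.0048]]
post top d [0.53870467 0.04425724 0.05105947] farbar [0.54116759 0.02859303 0.04346858] hook [ 0.56891891 -0.03351028  0.04482416]
L 0.041999999999999996 far [0.54204588 0.0290019  0.042     ] hookbar [ 0.54884433 -0.01538819  0.042     ] 0.04490767079872297 98.70733842205318
sides [0.56249755 0.0111344  0.042     ] [0.52744996 0.00378974 0.042     ]
post [0.53885076 0.04445942 0.051     ] foot [0.5393216  0.04398261 0.006     ]
L 0.0435 far [0.54197626 0.02910011 0.0435    ] hookbar [ 0.54874457 -0.01509312  0.0435    ] 0.04470852111661226 98.70733842205313
sides [0.56233724 0.01131185 0.0435    ] [0.52744507 0.00399976 0.0435    ]
post [0.5387938  0.04448989 0.0525    ] foot [0.53926961 0.04401133 0.0075    ]
handle top corners [array([0.46949134, 0.05413492, 0.28662986]), array([0.47287266, 0.03266307, 0.28662986]), array([0.44595152, 0.02835611, 0.28662986]), array([0.44311349, 0.05125441, 0.28662986])]
[0.45981657 0.04195043 0.28789858]
```

Run:
```python
from h import *
delta((.5455,.0068,.250),9);delta((.5455,.0068,.175),9)
```

```text
delta_pos [0.0854 0.0472 0.0054] delta_rot [-0.0019  0.0074 -0.0187] from [0.4544 0.0418 0.2561] t 3.85
delta_pos [0.086  0.0474 0.0804] delta_rot [-0.0019  0.0074 -0.0187] from [0.4544 0.0418 0.2561] t 3.85
```

Call:
{"method": "carry_out", "body": {
  "commands": [
    {"delta_pos": [0.04,0.022,0.003],"delta_rot": [-0.002,0.007,-0.019],"claw": 0},
    {"delta_pos": [0.075,0.042,0.005],"delta_rot": [-0.002,0.007,-0.019],"claw": 0},
    {"delta_pos": [0.085,0.047,0.02],"delta_rot": [-0.002,0.007,-0.019],"claw": 0},
    {"delta_pos": [0.086,0.0475,0.05],"delta_rot": [-0.002,0.007,-0.019],"claw": 0},
    {"delta_pos": [0.086,0.0475,0.08],"delta_rot": [-0.002,0.007,-0.019],"claw": 0},
    {"delta_pos": [0.086,0.0475,0.08],"delta_rot": [-0.002,0.007,-0.019],"claw": 0},
    {"delta_pos": [0.086,0.0475,0.08],"delta_rot": [-0.002,0.007,-0.019],"claw": 0}
  ]
}}

```text
time: 4.43
eef_pos: [0.5441, 0.0055, 0.173]
tcp_rot: [0.997, 0.077, -0.003, -0.001]
contact_force: [-0.3, -1.0, -0.7]
opening: 0.27
```

Run:
```python
from h import *
st,p,d=snap('side','s2'); print(st['eef_pos'],st['tcp_rot'],st['contact_force'],st['opening'])
crop('pics/s2.png','pics/s2c.png',240,130,370,280,4)
c=st['eef_pos']; h=R.from_quat(st['tcp_rot'])
def P(x,y,zbelow): # puller coords -> world ; own +y = -tool y
    return c+h.apply([x,-y,zbelow])
for n,q in dict(orig=P(0,0,.0471),toebot=P(0,0,.1131),tip=P(0,.012,.110)).items(): print(n,q.round(4),((proj('side',q)-[240,130])*4).round())
for q in[(.542,.029,.042),(.549,-.0154,.042),(.5388,.0445,.051)]: print(((proj('side',q)-[240,130])*4).round())
```

```text
[0.54411289 0.00547783 0.17296907] [ 9.96991976e-01  7.74381766e-02 -3.15702515e-03 -6.01469587e-04] [-0.2750215  -1.0043774  -0.65582929] 0.26996524309873654
orig [0.5438 0.0055 0.1259] [[265. 317.]]
toebot [0.5434 0.0056 0.0599] [[269. 420.]]
tip [0.5416 0.0174 0.063 ] [[266. 427.]]
[[260. 471.]]
[[270. 425.]]
[[258. 474.]]
```

View pics/s2c.png

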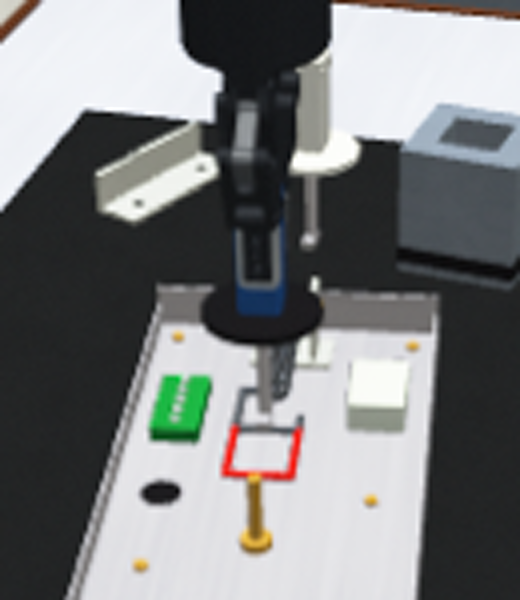

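Run:
```python
from h import *
crop('pics/s2.png','pics/s2d.png',280,195,330,255,10)
st,d=ld('s2')
c=st['eef_pos']; h=R.from_quat(st['tcp_rot'])
for z in (.06,.1,.1071,.1131): print(z,((proj('side',c+h.apply([0,0,z]))-[280,195])*10).round(), ((proj('side',c+h.apply([0,-.012,z]))-[280,195])*10).round())
```

```text
0.06 [[265. 193.]] [[259. 222.]]
0.1 [[270. 350.]] [[264. 380.]]
0.1071 [[271. 377.]] [[264. 407.]]
0.1131 [[272. 400.]] [[265. 430.]]
```

View pics/s2d.png

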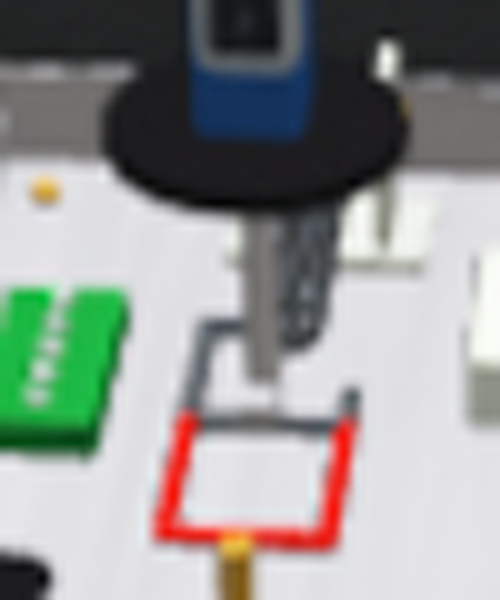

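Call:
{"method": "carry_out", "body": {
  "commands": [
    {"delta_pos": [0.001,-0.001,0.012],"delta_rot": [0,0,0],"claw": 0},
    {"delta_pos": [0.001,-0.001,0.024],"delta_rot": [0,0,0],"claw": 0},
    {"delta_pos": [0.001,-0.001,0.034],"delta_rot": [0,0,0],"claw": 0},
    {"delta_pos": [0.001,-0.001,0.034],"delta_rot": [0,0,0],"claw": 0},
    {"delta_pos": [0.001,-0.001,0.034],"delta_rot": [0,0,0],"claw": 0}
  ]
}}

```text
time: 4.9
eef_pos: [0.5457, 0.0069, 0.1405]
tcp_rot: [0.997, 0.078, -0.002, -0.0]
contact_force: [1.0, 0.5, -1.9]
opening: 0.272
```

Run:
```python
from h import *
st,p,d=snap('side','s3'); print(st['eef_pos'],st['tcp_rot'],st['contact_force'],st['opening'])
crop('pics/s3.png','pics/s3c.png',270,190,340,260,8)
delta((.542+.1564*.0065-.001,.029-.9877*.0065,.139),9)
```

```text
[0.54573596 0.00686166 0.14052748] [ 9.96970016e-01  7.77700292e-02 -1.60351697e-03 -1.98326262e-04] [ 0.97227302  0.48518438 -1.87314384] 0.2718946066809416
delta_pos [-0.0018 -0.0162  0.0023] delta_rot [-0.0001  0.0017 -0.0013] from [0.5463 0.0068 0.1413] t 4.95
```

View pics/s3c.png

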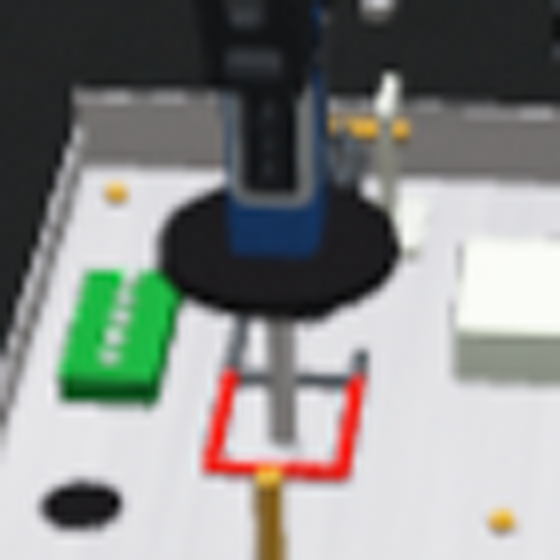

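Call:
{"method": "carry_out", "body": {
  "commands": [
    {"delta_pos": [-0.001,-0.004,0.002],"delta_rot": [0,0.001,0],"claw": 0},
    {"delta_pos": [-0.001,-0.008,0.002],"delta_rot": [0,0.001,0],"claw": 0},
    {"delta_pos": [-0.001,-0.012,0.002],"delta_rot": [0,0.001,0],"claw": 0},
    {"delta_pos": [-0.001,-0.0155,0.002],"delta_rot": [0,0.001,0],"claw": 0},
    {"delta_pos": [-0.001,-0.0155,0.002],"delta_rot": [0,0.001,0],"claw": 0},
    {"delta_pos": [-0.001,-0.0155,0.002],"delta_rot": [0,0.001,0],"claw": 0}
  ]
}}

```text
time: 5.45
eef_pos: [0.543, 0.0223, 0.1395]
tcp_rot: [0.997, 0.078, -0.0, 0.0]
contact_force: [0.2, -0.1, -1.4]
opening: 0.27
```

Run:
```python
from h import *
st,p,d=snap('side','s4'); print(st['eef_pos'],st['tcp_rot'],st['contact_force'],st['wrist_torque'],st['opening'])
crop('pics/s4.png','pics/s4c.png',270,190,340,260,8)
```

```text
[0.54297996 0.02229866 0.13951728] [ 9.96940145e-01  7.81685979e-02 -1.25062400e-04  4.40522515e-05] [ 0.23859067 -0.11682912 -1.40584777] [-0.00118762 -0.02195896 -0.00838231] 0.2698640857696713
```

View pics/s4c.png

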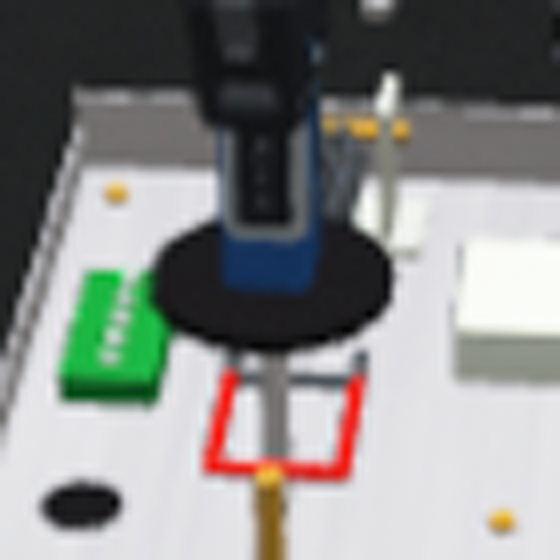

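Call:
{"method": "carry_out", "body": {
  "commands": [
    {"delta_pos": [0,-0.002,-0.004],"delta_rot": [0,0,0],"claw": 0},
    {"delta_pos": [0,-0.002,-0.01],"delta_rot": [0,0,0],"claw": 0},
    {"delta_pos": [0,-0.002,-0.016],"delta_rot": [0,0,0],"claw": 0},
    {"delta_pos": [0,-0.002,-0.022],"delta_rot": [0,0,0],"claw": 0},
    {"delta_pos": [0,-0.002,-0.028],"delta_rot": [0,0,0],"claw": 0},
    {"delta_pos": [0,-0.002,-0.033],"delta_rot": [0,0,0],"claw": 0},
    {"delta_pos": [0,-0.002,-0.033],"delta_rot": [0,0,0],"claw": 0}
  ]
}}

```text
time: 6.08
eef_pos: [0.5432, 0.0238, 0.1741]
tcp_rot: [0.997, 0.078, 0.001, 0.001]
contact_force: [-1.5, -0.2, -2.1]
opening: 0.267
```

Run:
```python
from h import *
st,p,d=snap('side','s5'); print(st['eef_pos'],st['tcp_rot'],st['contact_force'],st['wrist_torque'],st['opening'])
crop('pics/s5.png','pics/s5c.png',270,190,340,260,8)
```

```text
[0.54322937 0.02377098 0.17409687] [9.96946837e-01 7.80784575e-02 6.95991093e-04 5.24633032e-04] [-1.4964351  -0.24167643 -2.09881681] [-0.3429699   0.28651644  0.05110377] 0.26686622924200903
```

View pics/s5c.png

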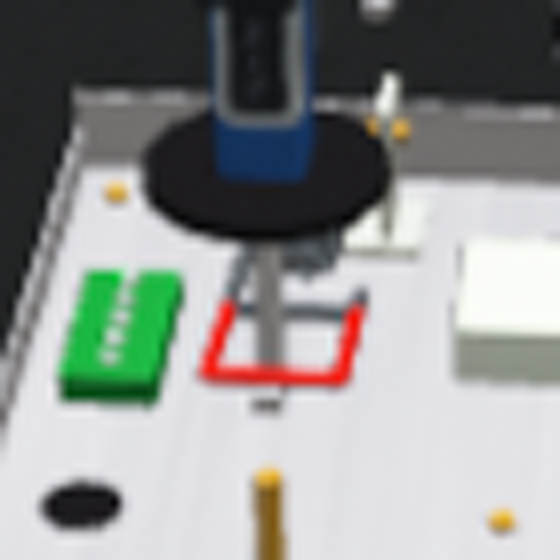

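The ring's far bar is raised at crop (275,375), with the toe's dark tip showing beneath it at (267,404) and the shaft inside the ring. Now I'll pull.

Call:
{"method": "carry_out", "body": {
  "commands": [
    {"delta_pos": [0,-0.008,0],"delta_rot": [0,0,0],"claw": 0},
    {"delta_pos": [0,-0.018,0],"delta_rot": [0,0,0],"claw": 0},
    {"delta_pos": [0,-0.03,0],"delta_rot": [0,0,0],"claw": 0},
    {"delta_pos": [0,-0.042,0],"delta_rot": [0,0,0],"claw": 0},
    {"delta_pos": [0,-0.054,0],"delta_rot": [0,0,0],"claw": 0},
    {"delta_pos": [0,-0.066,0],"delta_rot": [0,0,0],"claw": 0},
    {"delta_pos": [0,-0.074,0],"delta_rot": [0,0,0],"claw": 0},
    {"delta_pos": [0,-0.074,0],"delta_rot": [0,0,0],"claw": 0}
  ]
}}

```text
time: 6.8
eef_pos: [0.531, 0.0985, 0.1731]
tcp_rot: [0.997, 0.079, 0.0, 0.001]
contact_force: [0.8, -4.9, -3.0]
opening: 0.268
```

Run:
```python
from h import *
st,p,d=snap('side','s6'); print(st['eef_pos'],st['tcp_rot'],st['contact_force'],st['wrist_torque'],st['opening'])
crop('pics/s6.png','pics/s6c.png',265,190,345,280,7)
st,p,d=snap('top','t6')
crop('pics/t6.png','pics/t6c.png',270,165,420,255,5)
```

```text
[0.53098536 0.09849993 0.17314005] [9.96851274e-01 7.92913485e-02 1.38217403e-04 6.32285766e-04] [ 0.77144621 -4.87432487 -3.01175181] [-1.09008353 -0.03591302  0.00388554] 0.26820142641590733
```

View pics/s6c.png

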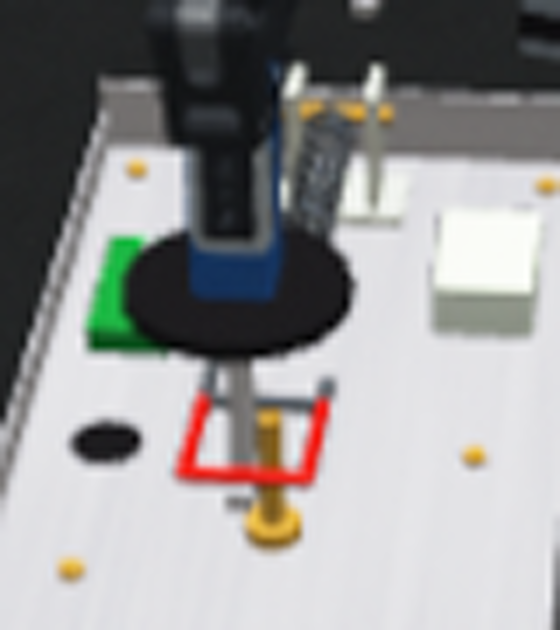

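View pics/t6c.png

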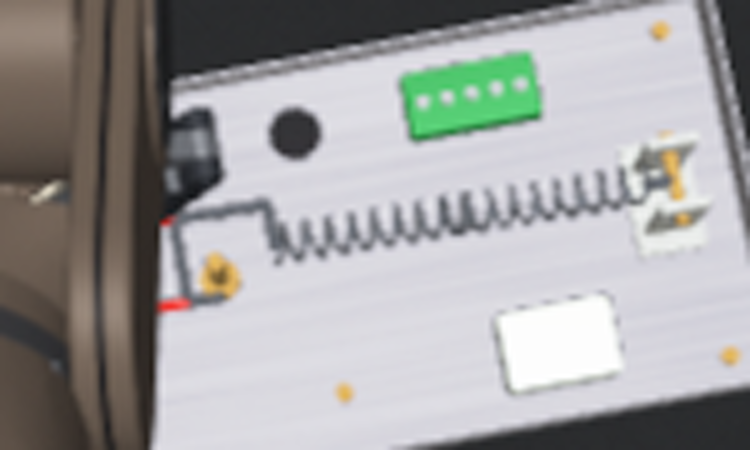

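Run:
```python
from h import *
f=lambda x,y,z:atz('top',(270+(x)/5-.4,165+y/5-.4),z)
for z in(.06,.066):print('hookbar ends',f(177,213,z),f(187,302,z))
print('post top',f(220,270,.051),'foot', f(220,275,.006))
g=lambda x,y,z:atz('side',(265+(x)/7-.43,190+y/7-.43),z)
print('far bar',g(182,475,.069),g(312,480,.069),'hook',g(205,398,.062),g(322,405,.062),'post',g(270,412,.051),g(273,528,.006))
st,d=ld('t6');C=cloud('top',d)
for u,v in [(306,212),(307,218),(306,222),(314,219),(313,219),(320,207)]: print((u,v),C[v,u].round(4))
```

```text
hookbar ends [0.5609046 0.0622316 0.06     ] [0.52261431 0.05863683 0.06      ]
hookbar ends [0.5595869  0.06182809 0.066     ] [0.52155144 0.05825724 0.066     ]
post top [0.5376427  0.04491553 0.051     ] foot [0.54401043 0.0470986  0.006     ]
far bar [0.55015565 0.10690857 0.069     ] [0.51274645 0.10023553 0.069     ] hook [0.55816608 0.05784616 0.062     ] [0.52268279 0.05296732 0.062     ] post [0.54153869 0.04515306 0.051     ] [0.54192985 0.04439415 0.006     ]
(306, 212) [0.5482 0.0596 0.071 ]
(307, 218) [0.5358 0.0578 0.0694]
(306, 222) [0.539  0.0642 0.0061]
(314, 219) [0.5381 0.0444 0.0441]
(313, 219) [0.5386 0.0467 0.0415]
(320, 207) [0.5721 0.0322 0.0068]
```

The post's foot and top lie inside the hook opening. The hook bar (y≈0.059) is about 14 mm beyond the post (y≈0.045), and the far bar is about 58 mm beyond. I'll lower to level.

Call:
{"method": "carry_out", "body": {
  "commands": [
    {"delta_pos": [0,0,0.005],"delta_rot": [0,0,0],"claw": 0},
    {"delta_pos": [0,0,0.01],"delta_rot": [0,0,0],"claw": 0},
    {"delta_pos": [0,0,0.015],"delta_rot": [0,0,0],"claw": 0},
    {"delta_pos": [0,0,0.02],"delta_rot": [0,0,0],"claw": 0},
    {"delta_pos": [0,0,0.025],"delta_rot": [0,0,0],"claw": 0},
    {"delta_pos": [0,0,0.029],"delta_rot": [0,0,0],"claw": 0},
    {"delta_pos": [0,0,0.029],"delta_rot": [0,0,0],"claw": 0}
  ]
}}

```text
time: 7.48
eef_pos: [0.5311, 0.097, 0.1432]
tcp_rot: [0.997, 0.078, -0.0, 0.001]
contact_force: [-0.5, -3.6, -1.3]
opening: 0.267
```

Run:
```python
from h import *
st,p,d=snap('side','s7'); print(st['eef_pos'],st['tcp_rot'],st['contact_force'],st['wrist_torque'],st['opening'])
crop('pics/s7.png','pics/s7c.png',265,190,345,280,7)
C=cloud('side',d)
st,p,d=snap('top','t7')
crop('pics/t7.png','pics/t7c.png',270,165,420,255,5)
```

```text
[0.53108484 0.09699633 0.14320614] [ 9.96915151e-01  7.84829845e-02 -2.96813050e-04  7.17110831e-04] [-0.50306048 -3.62514145 -1.34067923] [-1.09676219 -0.1136812   0.01382295] 0.266692963405633
```

View pics/s7c.png

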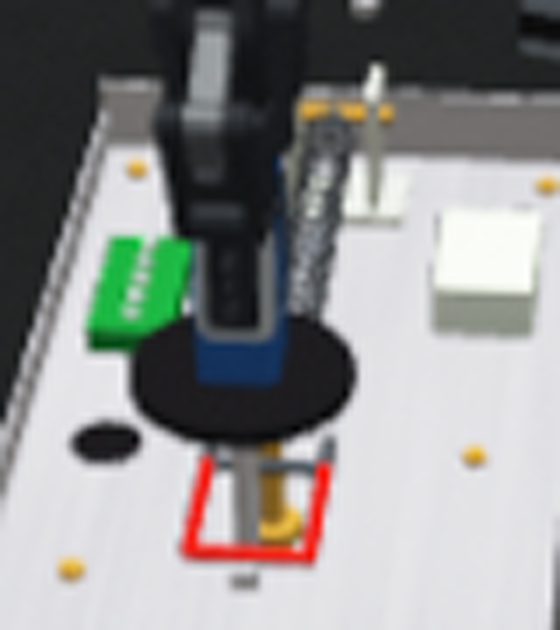

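View pics/t7c.png

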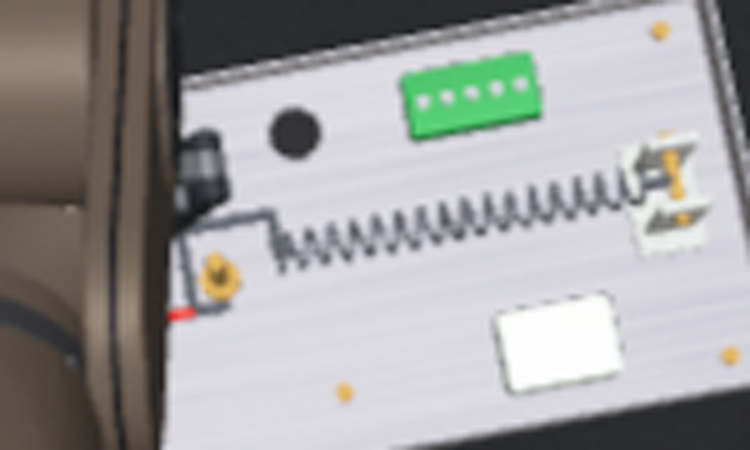

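Run:
```python
from h import *
for z in(.036,.042,.048,.054): print(z,((proj('side',[.5315,.1035,z])-[265,190])*7+3).round(),((proj('side',[.538,.059,z])-[265,190])*7+3).round())
```

```text
0.036 [[250. 568.]] [[270. 479.]]
0.042 [[249. 552.]] [[269. 463.]]
0.048 [[249. 535.]] [[269. 447.]]
0.054 [[248. 519.]] [[268. 431.]]
```

The wire is level: far bar at crop row 555 and hook bar at row 465, against 552 and 463 expected at z = 0.042. Easing back.

Call:
{"method": "carry_out", "body": {
  "commands": [
    {"delta_pos": [0,0.002,0],"delta_rot": [0,0,0],"claw": 0},
    {"delta_pos": [0,0.004,0.001],"delta_rot": [0,0,0],"claw": 0},
    {"delta_pos": [0,0.006,0.002],"delta_rot": [0,0,0],"claw": 0},
    {"delta_pos": [0,0.008,0.002],"delta_rot": [0,0,0],"claw": 0},
    {"delta_pos": [0,0.009,0.002],"delta_rot": [0,0,0],"claw": 0},
    {"delta_pos": [0,0.009,0.002],"delta_rot": [0,0,0],"claw": 0}
  ]
}}

```text
time: 8.08
eef_pos: [0.533, 0.0889, 0.1424]
tcp_rot: [0.997, 0.078, 0.001, -0.0]
contact_force: [-0.1, 0.5, -0.8]
opening: 0.271
```

Run:
```python
from h import *
st,p,d=snap('side','s8'); print(st['eef_pos'],st['tcp_rot'],st['contact_force'],st['wrist_torque'],st['opening'])
crop('pics/s8.png','pics/s8c.png',265,190,345,280,7)
```

```text
[0.53303716 0.08887544 0.14239432] [ 9.96950205e-01  7.80368064e-02  6.08155710e-04 -4.18696977e-04] [-0.11740829  0.45734927 -0.76417092] [-0.01279463  0.0619186  -0.04919795] 0.270755428427162
```

View pics/s8c.png

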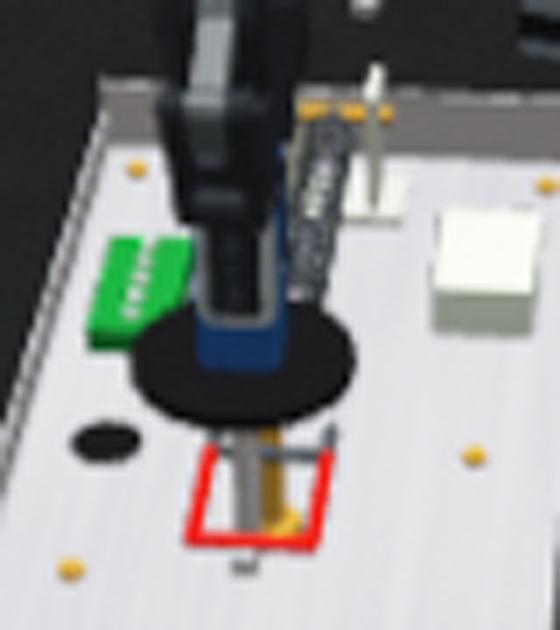

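Call:
{"method": "carry_out", "body": {
  "commands": [
    {"delta_pos": [0,0.004,0.001],"delta_rot": [0,0,0],"claw": 0},
    {"delta_pos": [0,0.008,0.001],"delta_rot": [0,0,0],"claw": 0},
    {"delta_pos": [0,0.012,0.001],"delta_rot": [0,0,0],"claw": 0},
    {"delta_pos": [0,0.012,0.001],"delta_rot": [0,0,0],"claw": 0},
    {"delta_pos": [0,0.012,0.001],"delta_rot": [0,0,0],"claw": 0}
  ]
}}

```text
time: 8.55
eef_pos: [0.5349, 0.0767, 0.1414]
tcp_rot: [0.997, 0.078, 0.001, -0.0]
contact_force: [-0.7, -0.7, -1.8]
opening: 0.268
```

Run:
```python
from h import *
st,p,d=snap('side','s9'); print(st['eef_pos'],st['tcp_rot'],st['contact_force'],st['wrist_torque'],st['opening'])
crop('pics/s9.png','pics/s9c.png',265,190,345,280,7)
```

```text
[0.53493611 0.07673777 0.1413575 ] [ 9.96963713e-01  7.78650738e-02  5.30496965e-04 -3.23183585e-04] [-0.7005953  -0.73412719 -1.81099379] [-0.0024251   0.04873189 -0.04400952] 0.2679289895601035
```

View pics/s9c.png

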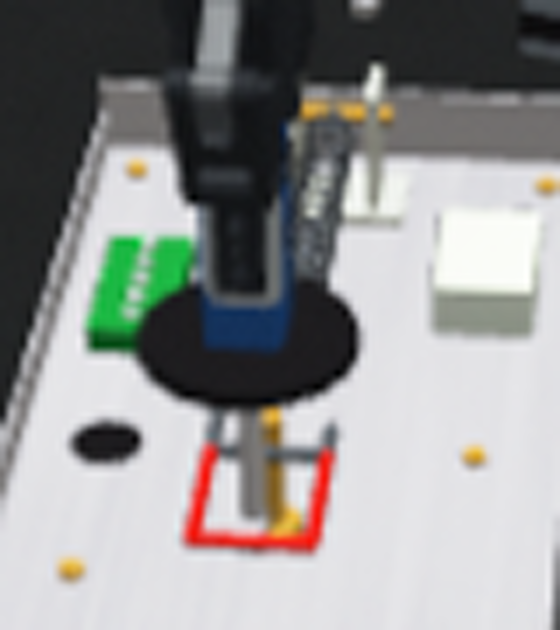

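The ring stayed put at row 541 when the toe backed off, so the hook is holding on the post. Lifting straight out.

Call:
{"method": "carry_out", "body": {
  "commands": [
    {"delta_pos": [0,0,-0.008],"delta_rot": [0,0,0],"claw": 0},
    {"delta_pos": [0,0,-0.018],"delta_rot": [0,0,0],"claw": 0},
    {"delta_pos": [0,0,-0.03],"delta_rot": [0,0,0],"claw": 0},
    {"delta_pos": [0,0,-0.055],"delta_rot": [0,0,0],"claw": 0},
    {"delta_pos": [0,0,-0.085],"delta_rot": [0,0,0],"claw": 0},
    {"delta_pos": [0,0,-0.118],"delta_rot": [0,0,0],"claw": 0},
    {"delta_pos": [0,0,-0.118],"delta_rot": [0,0,0],"claw": 0}
  ]
}}

```text
time: 9.18
eef_pos: [0.5387, 0.0768, 0.2696]
tcp_rot: [0.997, 0.078, 0.009, 0.001]
contact_force: [1.2, -0.3, -0.7]
opening: 0.268
```

Run:
```python
from h import *
st,p,d=snap('side','s10'); print(st['eef_pos'],st['tcp_rot'],st['contact_force'],st['wrist_torque'],st['opening'])
crop('pics/s10.png','pics/s10c.png',250,110,370,280,4)
delta((.4879,-.3217,.26),-7.1)
```

```text
[0.53868753 0.07684806 0.26962797] [9.96903306e-01 7.81552368e-02 8.66802331e-03 6.49805370e-04] [ 1.16656908 -0.32282369 -0.73676001] [-0.02714462 -0.09661814  0.00059031] 0.2682426653373556
delta_pos [-0.1112  0.3859  0.0056] delta_rot [ 0.     -0.0133  0.2803] from [0.5376 0.0768 0.2663] t 9.23
```

View pics/s10c.png

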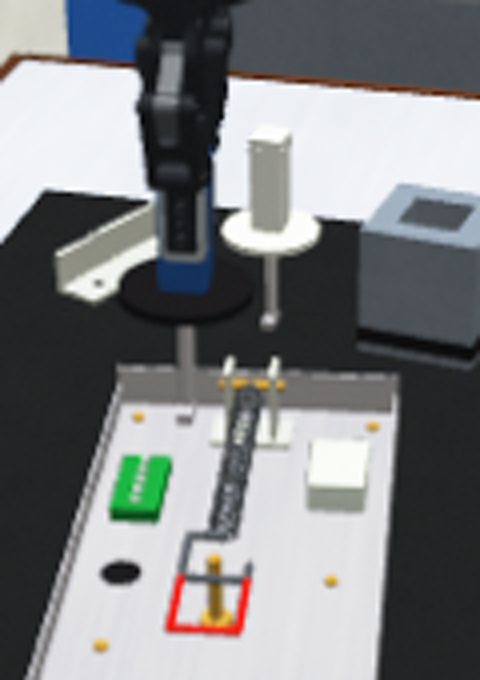

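Run:
```python
from h import *
crop('pics/s10.png','pics/s10d.png',285,235,320,272,16)
```

```text
(no output)
```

View pics/s10d.png

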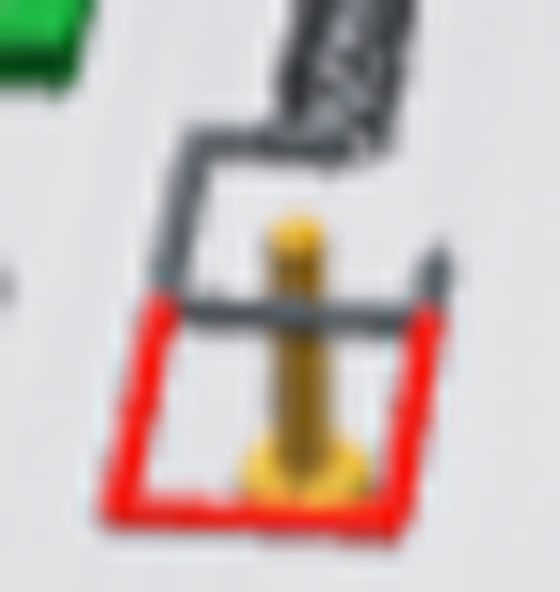

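Call:
{"method": "carry_out", "body": {
  "commands": [
    {"delta_pos": [-0.111,0.386,0.004],"delta_rot": [0,-0.013,0.28],"claw": 0},
    {"delta_pos": [-0.111,0.386,0.004],"delta_rot": [0,-0.013,0.28],"claw": 0},
    {"delta_pos": [-0.111,0.386,0.004],"delta_rot": [0,-0.013,0.28],"claw": 0},
    {"delta_pos": [-0.111,0.386,0.004],"delta_rot": [0,-0.013,0.28],"claw": 0},
    {"delta_pos": [-0.111,0.386,0.004],"delta_rot": [0,-0.013,0.28],"claw": 0},
    {"delta_pos": [-0.111,0.386,0.004],"delta_rot": [0,-0.013,0.28],"claw": 0},
    {"delta_pos": [-0.111,0.386,0.004],"delta_rot": [0,-0.013,0.28],"claw": 0},
    {"delta_pos": [-0.111,0.386,0.004],"delta_rot": [0,-0.013,0.28],"claw": 0}
  ]
}}

```text
time: 9.9
eef_pos: [0.495, -0.2559, 0.2609]
tcp_rot: [0.998, -0.062, -0.0, -0.0]
contact_force: [0.6, -0.2, -0.5]
opening: 0.27
```

The dark hook bar crosses in front of the post at crop (300,312), with the post's top standing inside the hook opening, so it is hooked. Now back over the block.

Run:
```python
from h import *
delta((.4879,-.3217,.26),-7.1)
```

```text
delta_pos [0.0011 0.0662 0.0009] delta_rot [-0.0005  0.0002  0.0002] from [ 0.495  -0.2559  0.2609] t 9.9
```

Call:
{"method": "carry_out", "body": {
  "commands": [
    {"delta_pos": [0.001,0.035,0.001],"delta_rot": [0,0,0],"claw": 0},
    {"delta_pos": [0.001,0.06,0.001],"delta_rot": [0,0,0],"claw": 0},
    {"delta_pos": [0.001,0.0662,0.001],"delta_rot": [0,0,0],"claw": 0},
    {"delta_pos": [0.001,0.0662,0.001],"delta_rot": [0,0,0],"claw": 0},
    {"delta_pos": [0.001,0.0662,0.001],"delta_rot": [0,0,0],"claw": 0}
  ]
}}

```text
time: 10.32
eef_pos: [0.4876, -0.321, 0.2594]
tcp_rot: [0.998, -0.062, -0.001, -0.001]
contact_force: [1.9, 1.1, -1.5]
opening: 0.267
```

Run:
```python
from h import *
st,p,d=snap('wrist','w11'); print(st['contact_force'])
delta((.4879,-.3217,.26),-7.1)
delta((.4879,-.3217,.139),-7.1)
```

```text
[ 1.86456504  1.07804361 -1.53337251]
delta_pos [ 0.0002  0.0013 -0.0005] delta_rot [-0.0018  0.001   0.001 ] from [ 0.4879 -0.3204  0.2595] t 10.37
delta_pos [0.0003 0.0015 0.1205] delta_rot [-0.0018  0.001   0.001 ] from [ 0.4879 -0.3204  0.2595] t 10.37
```

View pics/w11.png

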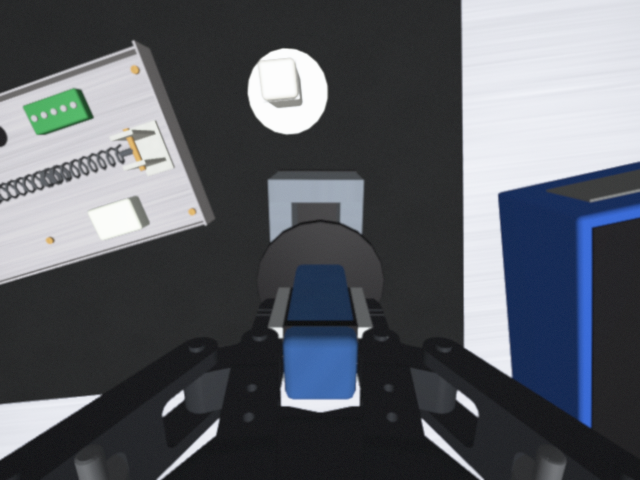

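The view matches w3, the one taken after lift-out: the puller has not slipped, and the well sits at the same place. Descending.

Call:
{"method": "carry_out", "body": {
  "commands": [
    {"delta_pos": [0,0.0015,0.015],"delta_rot": [-0.002,0.001,0.001],"claw": 0},
    {"delta_pos": [0,0.0015,0.035],"delta_rot": [-0.002,0.001,0.001],"claw": 0},
    {"delta_pos": [0,0.0015,0.055],"delta_rot": [-0.002,0.001,0.001],"claw": 0},
    {"delta_pos": [0,0.0015,0.075],"delta_rot": [-0.002,0.001,0.001],"claw": 0},
    {"delta_pos": [0,0.0015,0.095],"delta_rot": [-0.002,0.001,0.001],"claw": 0},
    {"delta_pos": [0,0.0015,0.11],"delta_rot": [-0.002,0.001,0.001],"claw": 0},
    {"delta_pos": [0,0.0015,0.119],"delta_rot": [-0.002,0.001,0.001],"claw": 0},
    {"delta_pos": [0,0.0015,0.119],"delta_rot": [-0.002,0.001,0.001],"claw": 0}
  ]
}}

```text
time: 11.03
eef_pos: [0.4873, -0.3195, 0.1388]
tcp_rot: [0.998, -0.061, -0.001, -0.001]
contact_force: [-0.2, 0.3, -0.8]
opening: 0.269
```

Run:
```python
from h import *
st,p,d=snap('side','s12'); print(st['contact_force'],st['eef_pos'])
crop('pics/s12.png','pics/s12c.png',300,90,420,210,5)
delta((.4879,-.3217,.137),-7.1)
```

```text
[-0.22323626  0.34670309 -0.7750937 ] [ 0.48733053 -0.31946244  0.13876827]
delta_pos [0.0003 0.0014 0.0032] delta_rot [-0.0007  0.001   0.0017] from [ 0.4878 -0.3203  0.1402] t 11.08
```

View pics/s12c.png

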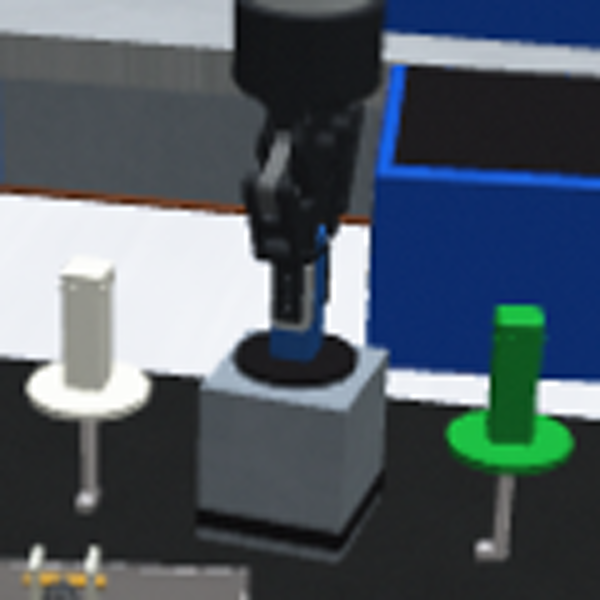

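Nearly seated. I'll lower the last 3 mm gently.

Call:
{"method": "carry_out", "body": {
  "commands": [
    {"delta_pos": [0,0.001,0.0015],"delta_rot": [0,0,0.001],"claw": 0},
    {"delta_pos": [0,0.001,0.003],"delta_rot": [0,0,0.001],"claw": 0},
    {"delta_pos": [0,0.001,0.003],"delta_rot": [0,0,0.001],"claw": 0},
    {"delta_pos": [0,0.001,0.003],"delta_rot": [0,0,0.001],"claw": 0}
  ]
}}

```text
time: 11.42
eef_pos: [0.4879, -0.3215, 0.1379]
tcp_rot: [0.998, -0.062, -0.0, 0.0]
contact_force: [-0.7, -0.1, -1.9]
opening: 0.269
```

Call:
{"method": "carry_out", "body": {
  "commands": [
    {"delta_pos": [0,0,0.001],"delta_rot": [0,0,0],"claw": 0},
    {"delta_pos": [0,0,0.0015],"delta_rot": [0,0,0],"claw": 0},
    {"delta_pos": [0,0,0.0015],"delta_rot": [0,0,0],"claw": 0}
  ]
}}

```text
time: 11.67
eef_pos: [0.4882, -0.3218, 0.1372]
tcp_rot: [0.998, -0.062, 0.0, 0.0]
contact_force: [-0.3, 0.8, 1.3]
opening: 0.269
```

Call:
{"method": "carry_out", "body": {
  "commands": [
    {"delta_pos": [0,0,0],"delta_rot": [0,0,0],"claw": 50},
    {"delta_pos": [0,0,0],"delta_rot": [0,0,0],"claw": 100},
    {"delta_pos": [0,0,0],"delta_rot": [0,0,0],"claw": 100},
    {"delta_pos": [0,0,0],"delta_rot": [0,0,0],"claw": 100},
    {"delta_pos": [0,0,0],"delta_rot": [0,0,0],"claw": 100},
    {"delta_pos": [0,0,0],"delta_rot": [0,0,0],"claw": 100}
  ]
}}

```text
time: 12.17
eef_pos: [0.4882, -0.3218, 0.1371]
tcp_rot: [0.998, -0.062, 0.0, 0.0]
contact_force: [-0.4, 0.5, -0.3]
opening: 0.998
```

Call:
{"method": "carry_out", "body": {
  "commands": [
    {"delta_pos": [0,0,-0.02],"delta_rot": [0,0,0],"claw": 100},
    {"delta_pos": [0,0,-0.05],"delta_rot": [0,0,0],"claw": 100},
    {"delta_pos": [0,0,-0.085],"delta_rot": [0,0,0],"claw": 100},
    {"delta_pos": [0,0,-0.12],"delta_rot": [0,0,0],"claw": 100},
    {"delta_pos": [0,0,-0.14],"delta_rot": [0,0,0],"claw": 100},
    {"delta_pos": [0,0,-0.14],"delta_rot": [0,0,0],"claw": 100},
    {"delta_pos": [0,0,-0.14],"delta_rot": [0,0,0],"claw": 100}
  ]
}}

```text
time: 12.75
eef_pos: [0.4886, -0.3222, 0.2789]
tcp_rot: [0.998, -0.062, 0.002, 0.001]
contact_force: [0.2, -0.1, -1.4]
opening: 1.003
```

Run:
```python
from h import *
st,p,d=snap('wrist','w13'); print(st['eef_pos'],st['contact_force'],st['opening'])
snap('side','s13')
snap('top','t13')
a=cv2.imread('pics/w13.png');b=cv2.imread('pics/s13.png')
cv2.imwrite('pics/f13.png',np.hstack([cv2.resize(a[80:320,200:440],(400,400)),cv2.resize(b[130:330,240:440],(400,400),interpolation=cv2.INTER_CUBIC)]))
```

```text
[ 0.4885759  -0.32217781  0.27886027] [ 0.19008247 -0.07693364 -1.4415163 ] 1.0030138236197121
```

View pics/f13.png

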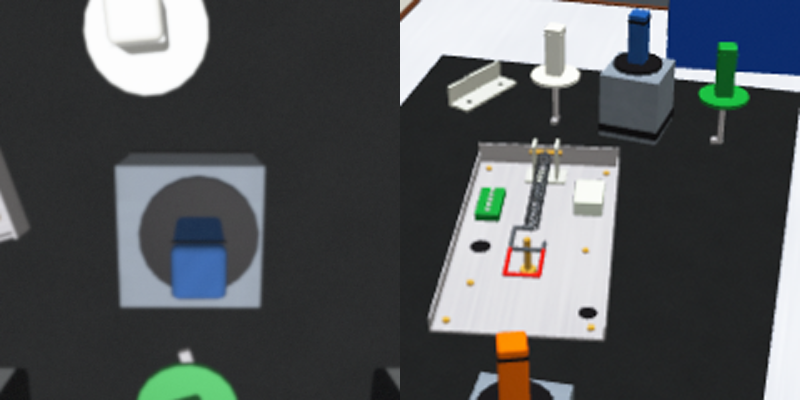

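View pics/t13.png

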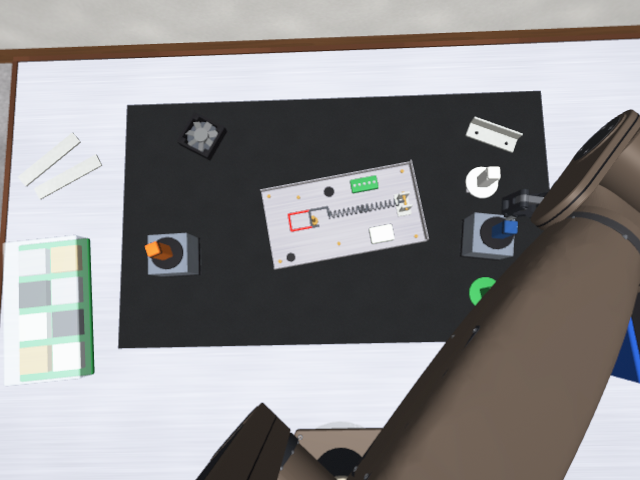

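The puller stands upright in its block, with the guard flat and centred. The hook is over the post, seen at top-view (314,219). The driver is still at (160,252) and the gripper is clear. Handing in.

Run:
```python
from plant import ctrl
s=ctrl.get_state(); print(s['time'],abs(s['dq']).max())
ctrl.sign_off()
```

```text
12.9 0.008847929866405091
the job is handed in; nothing more can be done
```

The spring's hook is over the brass post and holding by itself, and the blue puller is back upright in its block. I handed the job in at 12.9 s of robot time, against the 48 s limit.

I took the puller out, put its toe under the red ring's far bar and lifted it about 27 mm. I then pulled about 74 mm over the post, let it down level, and eased back until the hook caught. The toe was backed out of the ring before I lifted the puller away.

**Last checks:**
- **Hook:** In the side view the dark hook bar crosses in front of the post, with the post's top inside the opening. The ring did not move when the toe was withdrawn. At the lowering step the wire measured level, about 1 mm from the expected height.
- **Puller:** The guard is flat and centred on the block, and it was released within about 0.5 mm of where I gripped it.
- **Surroundings:** The orange driver, and the white and green look-alikes as far as the cameras could see them, stand as before. The gripper is open and about 14 cm above where it let go.
- **Small disagreements:** The side camera put the toe about 1–2 mm from where the arm pose predicted it. After the pull, it and the top camera put the hook's centreline about 2–4 mm to one side of the post. Both were within the clearances.

No check failed. The highest contact force I read was about 7 N, when the gripper first closed on the handle.

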